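# Power up the pit charger and start the charge

## Robot

A 6-joint arm with a two-finger parallel gripper is mounted at the origin on the work surface. World frame = base frame: x ahead of the robot, y to its left, z up, the work surface at z = 0. Lengths are in mm, angles in rad, forces in N, time in s.
With the tool pointing down it reaches from about 275 to 1000 mm from the base axis. Payload 8.4 kg.
Tool frame: the origin (TCP) lies at the very end of the fingers, on their centre line; the grasp point (between the pads) lies 19 mm behind it; y points along the fingers, x is the direction in which the jaws open and shut, and the axes are right-handed (so a half turn about y gives the same grasp; the last joint's range is limited). The gripper opens to 85 mm and grips with 20 to 120 N. Pads are 22 mm wide; open, the fingers measure 114 mm over their backs; the gripper's body (76 mm by 85 mm) begins 54 mm behind the grasp point. The pads swing forward as they close: fully open they stand 13 mm farther back than shut.
Start: joints at [-1.305, 0.353, 1.633, -0, 1.155, -0.002], TCP at [165.38, -602.725, 192.681] pointing down, gripper open.
Joint ranges: [-2.63, 2.63], [-0.92, 2.1], [0.06, 2.66], [-1.3, 4.44], [0, 2.69], [-3.02, 3.02]. Speed limits (rad/s): [2.22, 2.22, 2.79, 3.14, 3.14, 3.14].

## Interface

Orientations are given as [roll, pitch, yaw] about the fixed x, y, z axes, in that order (R = Rz(yaw) Ry(pitch) Rx(roll)).
In Python, from rig import r gives the robot as it stands.
- The arm moves only by the tool servo_tool, never from a script. Its argument "motion" is a list of rows, each a list of 7 numbers: the opening, from -1 (shut) to 1 (fully open), then the shift along the tool's x, y, z in m, then the turn, a rotation vector about the tool's x, y, z in units of 10 degrees (1.0 is 10 degrees). A call has 1 to 12 rows; each row is the pose to reach, as a shift and turn from the pose commanded when the call began, along the tool's axes at that moment; what a row does not reach only later rows make up. A row lasts 1/8 s, in which the tool goes at most 62.5 mm and 10.7 degrees, less where a joint would pass 70% of its speed; a pose out of reach is approached as far as the arm can. A call with a gripper value outside its range is refused whole. The fingers move at their own pace and stop on an object; "grip_force" is the grip in N (left out, the last holds). Time passes only in rows, so rows that repeat a pose let the fingers close. It gives the time, the measured TCP pose, the force and the opening at its end, in the units of the state.
- r.sense(): the state, without advancing time (a new reading comes with each control period).
- r.grab_frame(name): name is "side" or "top"; returns the picture (480x640x3 uint8, red, green, blue); there is no depth.
- r.calibration(name): a dict with "fx", "fy", "cx", "cy" (pixels), "R" (3x3) and "t" (3): a world point X has camera coordinates R X + t. Camera axes: x right, y down, z forward; pixel columns grow to the right and rows downward; lengths in mm; the calibration is good to about 2 mm. A picture is of the moment at which its call begins. calibration takes no time and is no camera call.
- r.sign_off(): hands the job in, once; it reports no verdict.
The state is a dict: "clock": time; "qpos": joint angles; "qvel": joint speeds; "joint_efforts": joint torques, N m; "eef_pos": TCP position; "tcp_rot": TCP orientation; "contact_force": force on the tool from outside, world axes, zero at the start; "wrist_torque": the same for the moment, N m; "opening": opening from 0.0 (shut) to 1.0 (fully open).
Only numpy, scipy, OpenCV 4.12 (cv2) and the standard library are available. Lean on these libraries where they do the work, as an engineer would, in place of code of your own. Each camera call takes 0.05 s, during which the arm holds its last target. There are 200 camera calls.

## Task

Start the battery charge by pressing the controls in this order, with closed fingers: first switch on the grey power supply by pressing down the raised end of its rocker, then switch on the charger by pressing down the raised end of the charger's own rocker, and last press the charger's round key fully down, keep it down for about two seconds and let it go. Do not press the square key, and pick up nothing: the charger, battery pack, spare wheel, shock absorber and wrench stay where they are.

Things in the scene. Friction and masses are not known exactly. Their poses are not given: they have to be found in the camera images.
- supply: Power supply: grey painted metal box, 200 mm (its x) by 120 mm (its y) by 70 mm high, fixed to the table. Origin at the centre of its underside; z up. Its grey plastic rocker is on top, centred 50 mm towards -x (the front, with two brass terminals) from the box's centre, long axis along the box's x. A spare wheel lies on the rear (+x) half of the top.
- charger: Charger: aluminium box with a pale top panel and a dark display, 140 mm (its x) by 200 mm (its y) by 62 mm high, about 0.9 kg, standing loose on the table. Origin at the centre of its underside; z up. In a row 25 mm towards -x (the front, with brass sockets) from its centre line stand, all of grey plastic in black surrounds: the rocker at y = +62 mm, the square key at y = 0, the round key at y = -62 mm.
- supply_rocker (a joint): Grey rocker on the power supply, rad: 0 = off, 0.4 = fully on; starts at 0 to 0.06, on above 0.3, stays where left (3 to 6 N). V-shaped paddle, 52 by 24 mm, pivot 12 mm above the box's top (82 mm above the table). Off: its front (-x) half slopes up at 0.4 rad, the end 10 mm above the pivot; the rear half is level. On: the front half is level and the rear half slopes up.
- supply_rocker_press (a point): Point on the upper face of the power supply's rocker, on its front (-x) half, 18 mm from the pivot: push here, straight down, to switch on. It is 89 mm above the table when off and 82 mm when fully on.
- charger_rocker (a joint): Rocker of the charger, rad: same shape, size and values as that of the power supply (0 = off, 0.4 = fully on, starts at 0 to 0.06, counts as on above 0.3, stays where left). Its pivot line is 74 mm above the table; off: front (-x) half slopes up; on: front half lies level, 74 mm above the table.
- charger_rocker_press (a point): Point on the upper face of the charger's rocker, on its front (-x) half, 18 mm from the pivot: push here, straight down, to switch on. It is 81 mm above the table when off and 74 mm when fully on.
- round_key (a joint): Travel of the charger's round key, m: 0 = up, 0.005 = fully down; a spring returns it. The press begins at about 1.4 N and takes about 5 N at full travel; down counts from 0.0035.
- round_key_top (a point): Centre of the top face of the round key (24 mm diameter), 71 mm above the table when up, 66 mm when fully down (4 mm over the box's top).
- square_key (a joint): Travel of the charger's square key (24 by 24 mm, same height as the round one), m: 0 = up, 0.005 = fully down. Not to be pressed: 0.0025 or more fails.
- battery: Bystander, loose: blue battery pack, 47 by 138 by 25 mm, lying behind (+x of) the charger. Origin at the centre of its underside, long axis y.
- wheel: Bystander, loose: spare wheel with rubber tyre, 66 mm diameter, 30 mm high, lying flat on the rear half of the power supply's top. Origin at the centre of its underside.
- shock: Bystander, loose: coil-spring shock absorber about 107 mm long (its x) and 22 mm high, lying on the table in front of the charger. Origin on the table under its middle.
- wrench: Bystander, loose: flat steel wrench 150 mm long (its x), lying on the table in front of the power supply. Origin under its middle.
Not all that is in view belongs to the job. Leave any pink or turquoise look-alike of the supply alone.

How it is judged (in metres and radians):
On the way, in this order (a step that is already met when the one before it is completed fails the run):
1. the power supply's rocker is pressed on (above 0.3 rad) (value of joint supply_rocker above 0.3 rad), for 0.2 s.
2. then the charger's rocker is pressed on (above 0.3 rad) (value of joint each of supply_rocker, charger_rocker above 0.3 rad), for 0.2 s.
3. then the round key is held down (3.5 mm or more) for at least 1 s, both rockers on (all of step 2 and value of joint round_key above 0.0035 m), for 1 s.
At the end, for the whole second after the job is handed in: Both rockers are on (above 0.3 rad), both keys are up again (less than 1 mm down), and the charger and the four bystanders rest within 20 mm of where they began (all of step 2 and value of joint each of round_key, square_key below 0.001 m and linear speed of charger below 0.01 m/s and distance of each of battery, wheel, shock, wrench, charger from where it was at the start of the episode below 0.02 m); the robot touches nothing.
It fails at once if the charger's rocker is on while the power supply's is off (wrong order, or switched off again) (value of joint charger_rocker above 0.3 rad and value of joint supply_rocker below 0.3 rad).
It fails at once if the round key is pressed while a rocker is still off (value of joint round_key above 0.0025 m and value of joint any of supply_rocker, charger_rocker below 0.3 rad).
It fails at once if the square key is pressed (2.5 mm or more) (value of joint square_key above 0.0025 m).
It fails at once if the charger is shoved 20 mm, lifted 10 mm or tipped (distance of charger from where it was at the start of the episode above 0.02 m or height (world z) of charger above 0.01 m or angle between charger's own z axis and vertical above 0.1 rad).
It fails at once if the battery pack, wheel, shock absorber or wrench is moved 20 mm or more, or lifted 10 mm (distance of any of battery, wheel, shock, wrench from where it was at the start of the episode above 0.02 m or height (world z) of any of battery, shock, wrench above 0.01 m or height (world z) of wheel above 0.08 m).
It also fails if it takes over 50 s, if anything falls off the work surface, if the arm or the gripper's body presses on something with over 40 N, if the wrist force passes 120 N, or if a joint passes its speed limit or range.

## Working session

There is one attempt and no reset: what is moved stays moved. The work goes in short steps, Python scripts to look and compute and a tool call to move; the robot and the scene stay as the last step left them, time stands still between calls to the robot, and variables do not carry over. Pictures are saved under pics/ and viewed, on a budget of 10 in all, crops included, one or two more only if the job needs it, and the job is handed in when it is done.

Besides the shell and the picture viewer there is one more tool, called after ">>>" as name(argument=value, ...), one argument or row to a line, values as JSON. servo_tool: Moves the arm, as the interface text tells. Its arguments: {"type":"object","properties":{"motion":{"type":"array","items":{"type":"array","items":{"type":"number"}}},"grip_force":{"type":"number"}},"required":["motion"]}

```bash
mkdir -p pics
python3 - <<'E'
from rig import r
import cv2
s=r.sense(); print(s['clock'],s['eef_pos'],s['tcp_rot'],s['opening'])
for n in("top","side"):
    cv2.imwrite(f"pics/{n}0.png",r.grab_frame(n)[:,:,::-1]); c=r.calibration(n); print(n,c)
E
```

```text
0.0 [ 165.24168499 -602.20708023  191.9326364 ] [-1.57078339e+00  1.42219160e-03 -1.30298556e+00] 1.0005218982411042
top {'fx': 564.8736997911568, 'fy': 564.8736997911568, 'cx': 301.5686273885381, 'cy': 247.98700351938638, 'R': array([[-0.02838623, -0.9995097 ,  0.01321256],
       [-0.99559649,  0.02708878, -0.0897431 ],
       [ 0.08934119, -0.01570185, -0.9958773 ]]), 't': array([  30.8463554 ,  482.64026305, 1198.4428478 ])}
side {'fx': 434.1914102217489, 'fy': 434.1914102217489, 'cx': 320.6604778324083, 'cy': 243.42589362712192, 'R': array([[ 0.97389937, -0.22629115,  0.01767276],
       [-0.14565292, -0.68276838, -0.71596967],
       [ 0.174084  ,  0.69470832, -0.69790766]]), 't': array([-482.34385136,  151.40300162,  780.64764544])}
```

View pics/top0.png

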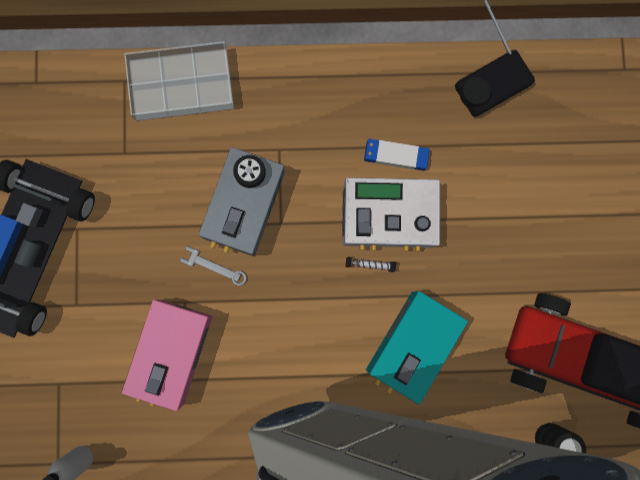

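View pics/side0.png

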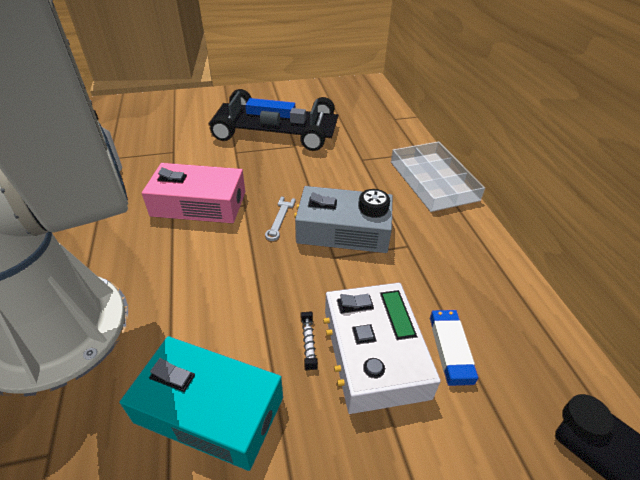

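The top view shows three supply-like boxes: grey at (242,203), pink at (166,355) and turquoise at (418,347). The grey one carries the wheel at (249,170) and has the wrench in front of it, so it is the one meant. On the charger, the rocker is at (364,221), the square key at (393,223) and the round key at (423,223).

```bash
cat > h.py <<'E'
import numpy as np, cv2
from rig import r
C={n:r.calibration(n) for n in("top","side")}
def plane(n,u,v,z):
    c=C[n]; d=c['R'].T@np.array([(u-c['cx'])/c['fx'],(v-c['cy'])/c['fy'],1]); o=-c['R'].T@c['t']
    return o+d*(z-o[2])/d[2]
def tri(a,b):
    P=[np.array([[C[n]['fx'],0,C[n]['cx']],[0,C[n]['fy'],C[n]['cy']],[0,0,1]])@np.c_[C[n]['R'],C[n]['t']] for n in("top","side")]
    X=cv2.triangulatePoints(P[0],P[1],np.float64(a),np.float64(b)).ravel(); return X[:3]/X[3]
E
python3 - <<'E'
from h import *
np.set_printoptions(precision=1,suppress=True)
for n,(x0,y0,x1,y1) in {"top":(190,140,450,260),"side":(290,180,450,420)}.items():
    im=cv2.imread(f"pics/{n}0.png"); hsv=cv2.cvtColor(im,cv2.COLOR_BGR2HSV)
    roi=np.zeros(im.shape[:2],np.uint8); roi[y0:y1,x0:x1]=255
    dark=((hsv[...,2]<75)*roi).astype(np.uint8)
    # charger pale top, supply grey
    pale=((hsv[...,1]<25)&(hsv[...,2]>165))*roi
    grey=((hsv[...,1]>25)&(hsv[...,1]<90)&(hsv[...,0]>90)&(hsv[...,0]<125)&(hsv[...,2]>75))*roi
    for nm,m,amin in(("dark",dark,60),("pale",pale,1500),("grey",grey,1500)):
        cs,_=cv2.findContours(m.astype(np.uint8),cv2.RETR_EXTERNAL,cv2.CHAIN_APPROX_NONE)
        for c in cs:
            if cv2.contourArea(c)<amin: continue
            q=cv2.minAreaRect(c); z={"dark":64,"pale":62,"grey":70}[nm]
            print(n,nm,cv2.contourArea(c),np.array(q[0]),np.array(q[1]),"P",plane(n,*q[0],z)[:2])
            if n=="top": print("   corners",[plane(n,*p,z)[:2] for p in cv2.boxPoints(q)])
a=cv2.imread("pics/top0.png")[140:260,190:450]; cv2.imwrite("pics/c1.png",cv2.resize(a,None,fx=3,fy=3,interpolation=cv2.INTER_CUBIC))
E
```

```text
top dark 162.0 [422. 223.] [14. 14.] P [ 525.2 -236. ]
   corners [array([ 540.4, -222. ]), array([ 539.7, -251.5]), array([ 510.1, -250.1]), array([ 510.9, -220.6])]
top dark 209.0 [392.5 222.5] [15. 15.] P [ 528.  -174.1]
   corners [array([ 544.2, -159. ]), array([ 543.4, -190.5]), array([ 511.7, -189.1]), array([ 512.6, -157.7])]
top dark 70.0 [232.8 221.8] [14.6 28.1] P [538.3 160.1]
   corners [array([516.4, 184.8]), array([571.6, 163.8]), array([560.3, 135.3]), array([505.2, 156.4])]
top dark 673.5 [378.1 190.6] [46.1 15.9] P [ 596.4 -146.6]
   corners [array([582., -97.]), array([616. , -99.2]), array([ 610.8, -196.5]), array([ 576.8, -194. ])]
top dark 549.0 [268.7 215.1] [29.3 96. ] P [550.5  84.9]
   corners [array([485.6, 166.9]), array([652.1,  52.4]), array([616.2,   1.9]), array([450.5, 116.9])]
top dark 815.0 [249.4 170.7] [32.6 32.2] P [646.  123.4]
   corners [array([631.9, 169.5]), array([693., 138.]), array([660. ,  77.1]), array([599.2, 108.8])]
top pale 5810.5 [392.  211.1] [93.2 64.3] P [ 552.4 -174.4]
   corners [array([489. , -72.7]), array([625.5, -80.1]), array([ 616.6, -277.4]), array([ 480., -268.])]
top grey 1717.5 [241.3 200.4] [55.9 93.9] P [582. 141.]
   corners [array([511.5, 229.6]), array([696.7, 160.6]), array([653.4,  51.2]), array([469.2, 121.7])]
side dark 92.5 [373.8 368.2] [20.4 17.4] P [ 522.6 -236. ]
side dark 126.0 [310.8 363.4] [12.1 12.6] P [ 430.4 -207.2]
side dark 82.5 [364.  334.1] [16.6 20.9] P [ 526.1 -173.8]
side dark 95.5 [306.5 319.5] [15. 11.] P [ 440.6 -125.5]
side dark 153.5 [353.9 307.7] [35.8 12.7] P [ 525.1 -118.8]
side dark 67.0 [397.7 314.8] [52.7 19.2] P [ 593.4 -149.1]
side dark 327.5 [355.8 238.1] [43.3 15.6] P [577.2  47. ]
side dark 110.5 [322. 204.] [27.9  9.1] P [535.7 165.9]
side dark 702.0 [374. 203.] [28. 30.] P [647.9 146. ]
side pale 8596.5 [382.6 337. ] [113.7  90.2] P [ 554.8 -184.3]
side grey 4443.5 [343.6 218.7] [95.2 57.7] P [566.8 102.8]
```

View pics/c1.png

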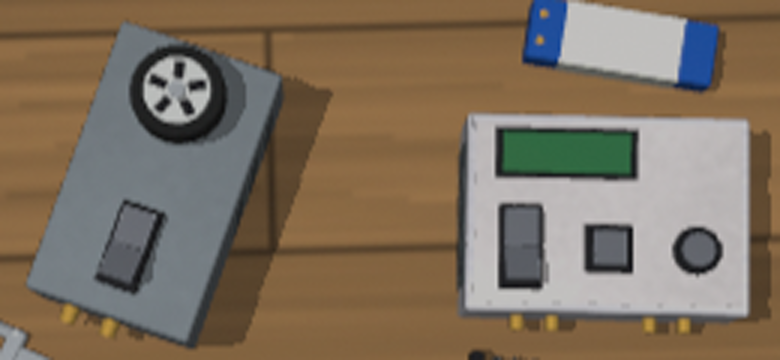

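The crop confirms it. The grey box with the wheel is the supply, and its rocker centre is at about (233,222). On the charger, the rocker, square key and round key run left to right, and the measured top sizes (137×197 and 196×118 mm) agree with the given ones.

Estimates:

| Item | Position (x, y) mm | Yaw (rad) |
|---|---|---|
| Supply press point | (518, 165) | -0.36 |
| Charger press point | (513, -110) | -0.05 |
| Round key | (524, -236) | – |

I'll move over the supply now.

>>> servo_tool(
  motion=[
    [-1, -0.323, 0, 0.272, 0, 0, 0],
    [-1, -0.646, 0, 0.543, 0, 1, 0],
    [-1, -0.646, 0, 0.543, 0, 2, 0],
    [-1, -0.646, 0, 0.543, 0, 3, 0],
    [-1, -0.646, 0, 0.543, 0, 3.6, 0],
    [-1, -0.646, 0, 0.543, 0, 3.6, 0],
    [-1, -0.646, 0, 0.543, 0, 3.6, 0],
    [-1, -0.646, 0, 0.543, 0, 3.6, 0],
    [-1, -0.646, 0, 0.543, 0, 3.6, 0],
    [-1, -0.646, 0, 0.543, 0, 3.6, 0],
    [-1, -0.646, 0, 0.543, 0, 3.6, 0],
    [-1, -0.646, 0, 0.543, 0, 3.6, 0],
  ],
  grip_force=20,
)

```text
clock: 1.6
eef_pos: [478.5, 79.0, 192.7]
tcp_rot: [-1.571, -0.0, -1.931]
contact_force: [1.4, -1.3, 0.4]
opening: 0.002
```

>>> servo_tool(
  motion=[
    [-1, -0.047, 0, 0.004, 0, 0, 0],
    [-1, -0.095, 0, 0.007, 0, 0, 0],
    [-1, -0.095, 0, 0.007, 0, 0, 0],
    [-1, -0.095, 0.04, 0.007, 0, 0, 0],
    [-1, -0.095, 0.08, 0.007, 0, 0, 0],
    [-1, -0.095, 0.08, 0.007, 0, 0, 0],
    [-1, -0.095, 0.08, 0.007, 0, 0, 0],
  ],
)

```text
clock: 2.48
eef_pos: [518.6, 162.9, 113.9]
tcp_rot: [-1.57, 0.0, -1.932]
contact_force: [0.6, -0.6, 0.5]
opening: 0.002
```

Run:
```python
from h import *
s=r.sense();p=s['eef_pos'];print(p,s['contact_force'])
for n in C:
    X=C[n]['R']@p+C[n]['t']; print(n,X[0]/X[2]*C[n]['fx']+C[n]['cx'],X[1]/X[2]*C[n]['fy']+C[n]['cy'])
a=r.grab_frame("top")[150:270,170:310,::-1];b=r.grab_frame("side")[110:270,260:430,::-1]
cv2.imwrite("pics/c2.png",np.hstack([cv2.resize(a,(400,343)),cv2.resize(b,(364,343))]))
```

```text
[518.61030337 162.9255364  113.85751305] [ 0.55497902 -0.62509796  0.45901433]
top 228.90143230434836 228.2255482518359
side 314.84054597298876 187.32267480154286
```

View pics/c2.png

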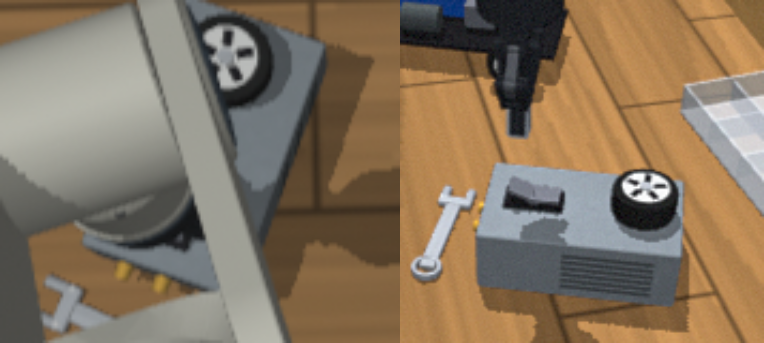

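The side half shows the finger tip at about pixel (315,173), but the projected TCP is at (315,187). The column agrees. The row suggests the visible tip sits higher than stated, so I'll descend a little and look closer.

>>> servo_tool(
  motion=[
    [-1, -0.001, 0.008, 0, 0, 0, 0],
    [-1, -0.001, 0.016, 0, 0, 0, 0],
    [-1, -0.001, 0.016, 0, 0, 0, 0],
  ],
)

```text
clock: 2.95
eef_pos: [517.8, 164.0, 95.9]
tcp_rot: [-1.572, -0.001, -1.931]
contact_force: [-0.1, -0.8, -0.1]
opening: -0.002
```

Run:
```python
from h import *
s=r.sense();p=s['eef_pos'];print(p,s['contact_force'])
b=r.grab_frame("side")[:,:,::-1].copy(); cr=cv2.resize(b[130:240,260:400],None,fx=5,fy=5,interpolation=cv2.INTER_CUBIC)
for q,col in((p,(0,0,255)),(np.array([518.4,165,89]),(0,255,0)),(np.array([535.2,158.7,82]),(255,0,255))):
    X=C['side']['R']@q+C['side']['t']; u,v=X[0]/X[2]*C['side']['fx']+C['side']['cx'],X[1]/X[2]*C['side']['fy']+C['side']['cy']; print(u,v)
    cv2.circle(cr,(int((u-260)*5),int((v-130)*5)),4,col,1)
cv2.imwrite("pics/c3.png",cr)
```

```text
[517.8394831  164.01689039  95.92319612] [-0.10404727 -0.83417556 -0.11510134]
314.30195278505033 193.90110372158057
314.4351413868503 196.17881790345461
322.7328969122639 199.57043581710997
```

View pics/c3.png

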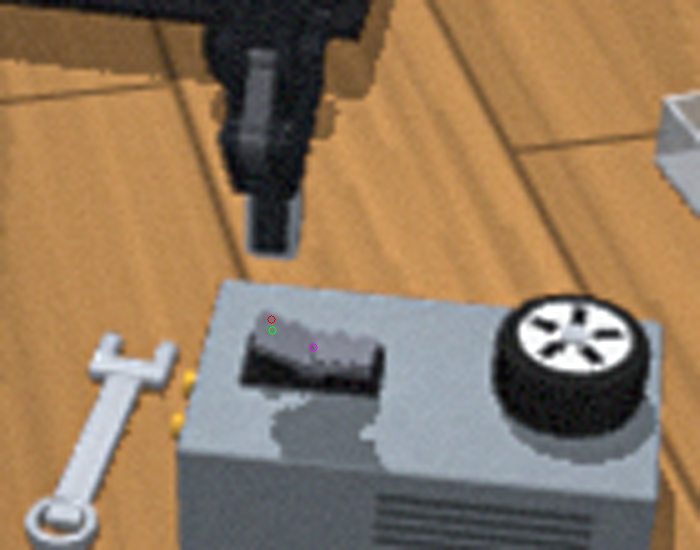

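The rocker markers fall on the rocker's front half, so the target is right. The finger tip at (314.6,181) still appears about 13 px above the reported TCP. I'll descend in small steps and use the force reading to settle it. At z = 84 it is safe either way.

>>> servo_tool(
  motion=[
    [-1, -0.001, 0.003, 0, 0, 0, 0],
    [-1, -0.001, 0.006, 0, 0, 0, 0],
    [-1, -0.001, 0.009, 0, 0, 0, 0],
    [-1, -0.001, 0.012, 0, 0, 0, 0],
    [-1, -0.001, 0.012, 0, 0, 0, 0],
  ],
)

```text
clock: 3.62
eef_pos: [518.6, 165.0, 84.4]
tcp_rot: [-1.571, -0.0, -1.931]
contact_force: [-0.3, 0.8, 0.3]
opening: 0.004
```

Run:
```python
from h import *
np.set_printoptions(precision=1,suppress=True)
s=r.sense();p=s['eef_pos'];print(p,s['contact_force'],s['wrist_torque'])
# light direction from box corner and shadow (top view), finger shadow blob on box top (side view)
a=plane("top",283.3,168.3,70);b=plane("top",300,171,0);L=(b-a)/70;print("light per mm height",L)
for uv in((315,216),(326,212),(336,224)):print(uv,plane("side",*uv,70))
for z in(96,133):print(z,np.array([517.8,164,z])+L*(z-70))
q=np.array([526.8,202,96]);print("lat",q+L*26)
```

```text
[518.6 165.   84.4] [-0.3  0.8  0.3] [-0.  0.  0.]
light per mm height [ 0.1 -0.5 -1. ]
(315, 216) [510.5 123.3  70. ]
(326, 212) [536.  131.1  70. ]
(336, 224) [547.2  89.9  70. ]
96 [521.3 150.6  70. ]
133 [526.2 131.5  70. ]
lat [530.3 188.6  70. ]
```

At z = 84 there is no contact, and the finger's shadow fits a tip about 37 mm higher than reported. So the reported z is biased, not the lateral position. I'll keep descending in guarded steps and then look again.

>>> servo_tool(
  motion=[
    [-1, 0, 0.006, 0, 0, 0, 0],
    [-1, 0, 0.012, 0, 0, 0, 0],
    [-1, 0, 0.018, 0, 0, 0, 0],
    [-1, 0, 0.022, 0, 0, 0, 0],
    [-1, 0, 0.022, 0, 0, 0, 0],
  ],
)

```text
clock: 4.25
eef_pos: [518.6, 165.1, 62.3]
tcp_rot: [-1.571, -0.0, -1.931]
contact_force: [0.7, -0.5, 0.5]
opening: 0.002
```

```bash
cat > look.py <<'E'
import sys
from h import *
x0,y0,out=int(sys.argv[1]),int(sys.argv[2]),sys.argv[3]; off=float(sys.argv[4])
s=r.sense();p=s['eef_pos'];print(s['clock'],p,s['contact_force'])
b=r.grab_frame("side")[:,:,::-1].copy(); cr=cv2.resize(b[y0:y0+110,x0:x0+140],None,fx=5,fy=5,interpolation=cv2.INTER_CUBIC)
c=C['side']; X=c['R']@(p+[0,0,off])+c['t']; u,v=X[0]/X[2]*c['fx']+c['cx'],X[1]/X[2]*c['fy']+c['cy']; print(u,v)
cv2.circle(cr,(int((u-x0)*5),int((v-y0)*5)),4,(0,0,255),1)
cv2.imwrite(out,cr)
E
python3 look.py 260 130 pics/c4.png 36
```

```text
4.25 [518.57174867 165.05231454  62.27508768] [ 0.74585579 -0.48693083  0.51543757]
314.5428527644328 192.67564592466235
```

View pics/c4.png

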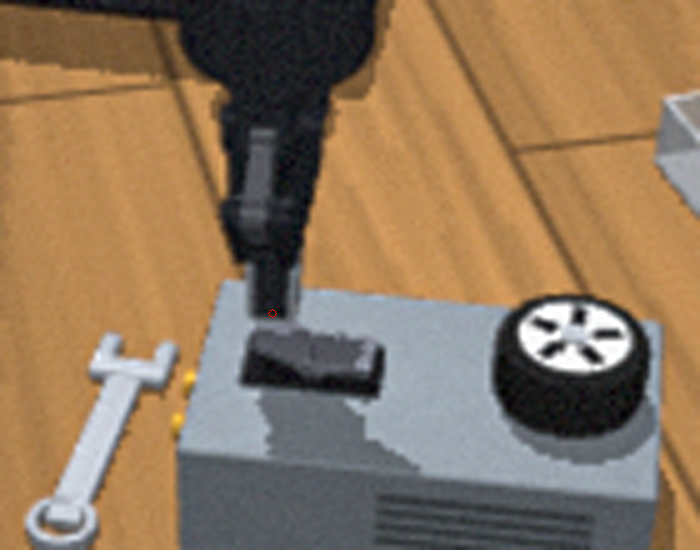

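The tip is just above the rocker's front half, and no force is felt yet. I'll step down.

>>> servo_tool(
  motion=[
    [-1, 0, 0.002, 0, 0, 0, 0],
    [-1, 0, 0.004, 0, 0, 0, 0],
    [-1, 0, 0.006, 0, 0, 0, 0],
    [-1, 0, 0.008, 0, 0, 0, 0],
    [-1, 0, 0.008, 0, 0, 0, 0],
  ],
)

```text
clock: 4.92
eef_pos: [518.7, 165.1, 54.5]
tcp_rot: [-1.571, -0.0, -1.931]
contact_force: [-0.4, 0.2, 0.5]
opening: 0.002
```

>>> servo_tool(
  motion=[
    [-1, 0, 0.001, 0, 0, 0, 0],
    [-1, 0, 0.002, 0, 0, 0, 0],
    [-1, 0, 0.003, 0, 0, 0, 0],
    [-1, 0, 0.004, 0, 0, 0, 0],
    [-1, 0, 0.004, 0, 0, 0, 0],
  ],
)

```text
clock: 5.55
eef_pos: [518.7, 165.2, 50.6]
tcp_rot: [-1.571, -0.0, -1.931]
contact_force: [-2.0, 0.9, 2.4]
opening: -0.002
```

>>> servo_tool(
  motion=[
    [-1, 0, 0.001, 0, 0, 0, 0],
    [-1, 0, 0.002, 0, 0, 0, 0],
    [-1, 0, 0.003, 0, 0, 0, 0],
    [-1, 0, 0.003, 0, 0, 0, 0],
  ],
)

```text
clock: 6.05
eef_pos: [518.9, 165.1, 47.6]
tcp_rot: [-1.571, 0.0, -1.931]
contact_force: [0.5, 0.4, 1.9]
opening: 0.002
```

>>> servo_tool(
  motion=[
    [-1, 0, 0.001, 0, 0, 0, 0],
    [-1, 0, 0.002, 0, 0, 0, 0],
    [-1, 0, 0.003, 0, 0, 0, 0],
    [-1, 0, 0.003, 0, 0, 0, 0],
  ],
)

```text
clock: 6.55
eef_pos: [518.8, 165.1, 44.5]
tcp_rot: [-1.571, -0.0, -1.931]
contact_force: [-0.8, 0.5, 1.1]
opening: 0.004
```

>>> servo_tool(
  motion=[
    [-1, 0, 0.001, 0, 0, 0, 0],
    [-1, 0, 0.002, 0, 0, 0, 0],
    [-1, 0, 0.002, 0, 0, 0, 0],
  ],
)

```text
clock: 6.92
eef_pos: [518.9, 165.2, 43.4]
tcp_rot: [-1.571, 0.0, -1.931]
contact_force: [-3.3, -0.6, 11.8]
opening: 0.001
```

```bash
python3 look.py 260 130 pics/c5.png 38
```

```text
6.925 [518.86325168 165.15255455  43.35362101] [-3.27342303 -0.56278323 11.75696081]
314.60373411868886 198.93838500706187
```

View pics/c5.png

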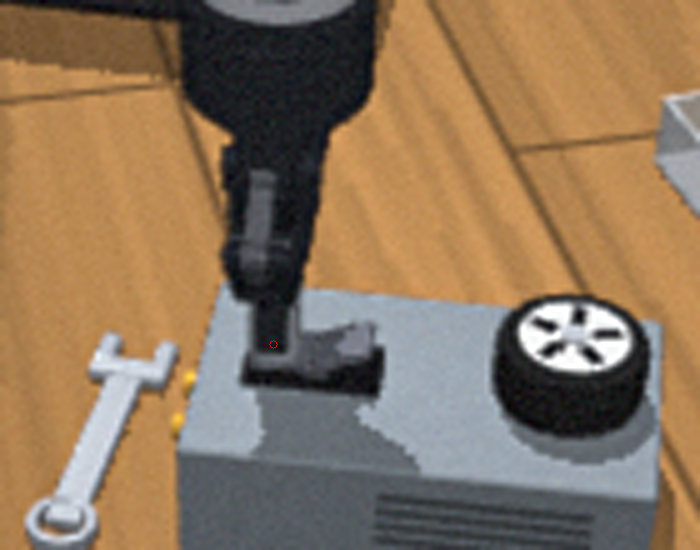

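The rocker has flipped: the front half is level under the tip, the rear end is raised at (360,330) in the crop, and the stop is felt at 12 N. The reported z reads about 38.6 mm below the true tip. That puts the charger's rocker stop at about z = 35.4 and the round key's bottom at about z = 27.4. I'll lift and go to the charger rocker.

>>> servo_tool(
  motion=[
    [-1, 0, 0, 0, 0, 0, 0],
    [-1, 0, 0, 0, 0, 0, 0],
    [-1, 0, -0.03, 0, 0, 0, 0],
    [-1, 0, -0.06, 0, 0, 0, 0],
    [-1, 0.06, -0.06, 0.021, 0, -0.6, 0],
    [-1, 0.12, -0.06, 0.042, 0, -1.2, 0],
    [-1, 0.18, -0.06, 0.064, 0, -1.8, 0],
    [-1, 0.24, -0.06, 0.085, 0, -1.8, 0],
    [-1, 0.26, -0.06, 0.092, 0, -1.8, 0],
    [-1, 0.26, -0.06, 0.092, 0, -1.8, 0],
    [-1, 0.26, -0.035, 0.092, 0, -1.8, 0],
    [-1, 0.26, -0.035, 0.092, 0, -1.8, 0],
  ],
)

```text
clock: 8.48
eef_pos: [511.8, -109.5, 76.3]
tcp_rot: [-1.574, 0.001, -1.616]
contact_force: [0.1, 0.4, 0.1]
opening: -0.003
```

```bash
python3 look.py 290 240 pics/c6.png 38.6
```

```text
8.475 [ 511.76256883 -109.4528999    76.32743296] [0.1021727  0.35073391 0.11232943]
346.74315415435007 285.6039914423288
```

View pics/c6.png

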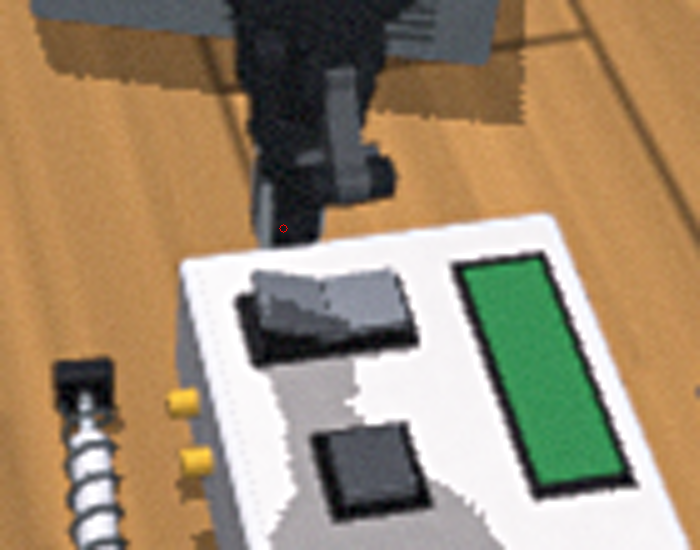

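The tip at crop (285,235) is above the charger rocker's raised front half, clear of the square key. Descending.

>>> servo_tool(
  motion=[
    [-1, 0, 0.01, 0.001, 0, 0, 0],
    [-1, 0, 0.02, 0.001, 0, 0, 0],
    [-1, 0, 0.026, 0.001, 0, 0, 0],
    [-1, 0, 0.029, 0.001, 0, 0, 0],
    [-1, 0, 0.032, 0.001, 0, 0, 0],
    [-1, 0, 0.034, 0.001, 0, 0, 0],
    [-1, 0, 0.036, 0.001, 0, 0, 0],
    [-1, 0, 0.038, 0.001, 0, 0, 0],
    [-1, 0, 0.038, 0.001, 0, 0, 0],
  ],
)

```text
clock: 9.65
eef_pos: [514.2, -110.7, 39.6]
tcp_rot: [-1.571, -0.0, -1.617]
contact_force: [-1.0, 0.3, -0.1]
opening: -0.002
```

>>> servo_tool(
  motion=[
    [-1, 0, 0.001, 0, 0, 0, 0],
    [-1, 0, 0.002, 0, 0, 0, 0],
    [-1, 0, 0.003, 0, 0, 0, 0],
    [-1, 0, 0.003, 0, 0, 0, 0],
  ],
)

```text
clock: 10.15
eef_pos: [514.2, -110.6, 36.6]
tcp_rot: [-1.571, 0.0, -1.617]
contact_force: [0.2, 0.4, 0.3]
opening: 0.0
```

>>> servo_tool(
  motion=[
    [-1, 0, 0.001, 0, 0, 0, 0],
    [-1, 0, 0.002, 0, 0, 0, 0],
    [-1, 0, 0.002, 0, 0, 0, 0],
  ],
)

```text
clock: 10.52
eef_pos: [514.2, -110.6, 35.3]
tcp_rot: [-1.571, 0.0, -1.617]
contact_force: [-4.2, 0.3, 12.3]
opening: -0.002
```

```bash
python3 look.py 290 240 pics/c7.png 38.6
```

```text
10.525 [ 514.24120092 -110.63500791   35.29938304] [-4.19061939  0.25306118 12.30887454]
346.8951681247934 301.45427754290165
```

View pics/c7.png

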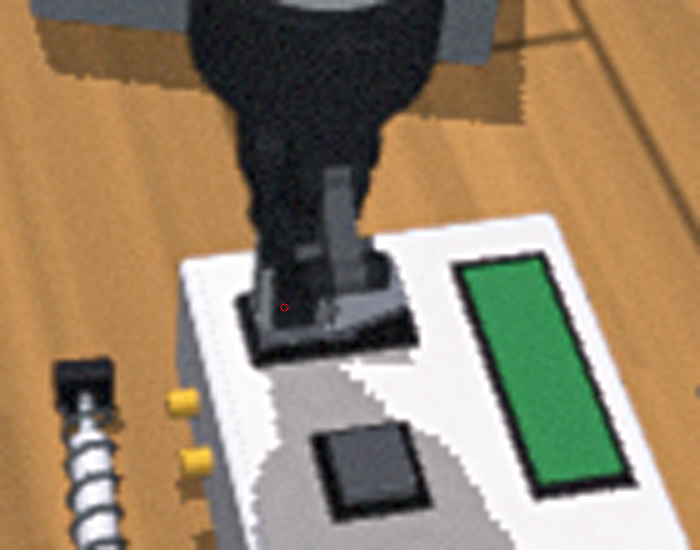

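The rocker is on: the front is level, the rear end is raised, and the stop is at the predicted z with 12 N. The charger outline has not moved. On to the round key, passing high over the square key.

>>> servo_tool(
  motion=[
    [-1, 0, 0, 0, 0, 0, 0],
    [-1, 0, -0.025, 0, 0, 0, 0],
    [-1, 0, -0.05, 0, 0, 0, 0],
    [-1, 0, -0.05, 0, 0, 0, 0],
    [-1, 0.06, -0.05, 0.008, 0, 0, 0],
    [-1, 0.12, -0.05, 0.016, 0, 0, 0],
    [-1, 0.124, -0.05, 0.016, 0, 0, 0],
    [-1, 0.124, -0.05, 0.016, 0, 0, 0],
    [-1, 0.124, -0.035, 0.016, 0, 0, 0],
    [-1, 0.124, -0.02, 0.016, 0, 0, 0],
    [-1, 0.124, -0.02, 0.016, 0, 0, 0],
  ],
)

```text
clock: 11.95
eef_pos: [523.1, -233.9, 52.8]
tcp_rot: [-1.574, 0.001, -1.616]
contact_force: [-0.4, -0.7, -0.2]
opening: -0.001
```

```bash
python3 look.py 310 290 pics/c8.png 38.6
```

```text
11.95 [ 523.13197598 -233.87253589   52.771798  ] [-0.40373294 -0.67513451 -0.23725895]
375.59889764984115 357.42242367143973
```

View pics/c8.png

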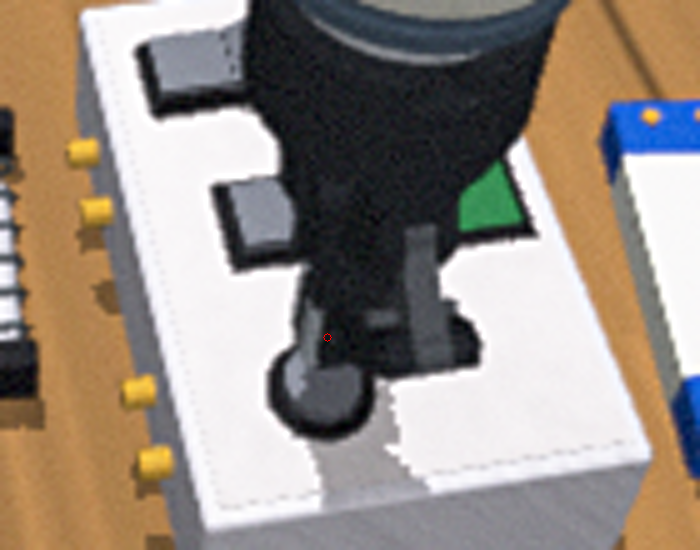

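The tip at crop (327,340) will come down on the round key's centre at (322,388). The charger rocker at (190,60) stays switched. Descending.

>>> servo_tool(
  motion=[
    [-1, 0, 0.008, 0, 0, 0, 0],
    [-1, 0, 0.015, 0, 0, 0, 0],
    [-1, 0, 0.018, 0, 0, 0, 0],
    [-1, 0, 0.021, 0, 0, 0, 0],
    [-1, 0, 0.023, 0, 0, 0, 0],
    [-1, 0, 0.023, 0, 0, 0, 0],
  ],
)

```text
clock: 12.75
eef_pos: [524.4, -235.3, 31.8]
tcp_rot: [-1.571, -0.0, -1.617]
contact_force: [-0.1, -0.7, 1.4]
opening: -0.001
```

Contact is at z = 31.8, as predicted. I'll press about 5 mm more and hold.

>>> servo_tool(
  motion=[
    [-1, 0, 0.002, 0, 0, 0, 0],
    [-1, 0, 0.004, 0, 0, 0, 0],
    [-1, 0, 0.005, 0, 0, 0, 0],
    [-1, 0, 0.005, 0, 0, 0, 0],
  ],
)

```text
clock: 13.25
eef_pos: [524.5, -235.3, 27.4]
tcp_rot: [-1.571, -0.0, -1.617]
contact_force: [-3.4, 1.2, 10.6]
opening: -0.002
```

Bottomed out at z = 27.4 with 10.6 N. I'll hold it about 1.5 s more, then release.

>>> servo_tool(
  motion=[
    [-1, 0, 0, 0, 0, 0, 0],
    [-1, 0, 0, 0, 0, 0, 0],
    [-1, 0, 0, 0, 0, 0, 0],
    [-1, 0, 0, 0, 0, 0, 0],
    [-1, 0, 0, 0, 0, 0, 0],
    [-1, 0, 0, 0, 0, 0, 0],
    [-1, 0, 0, 0, 0, 0, 0],
    [-1, 0, 0, 0, 0, 0, 0],
    [-1, 0, 0, 0, 0, 0, 0],
    [-1, 0, 0, 0, 0, 0, 0],
    [-1, 0, 0, 0, 0, 0, 0],
    [-1, 0, 0, 0, 0, 0, 0],
  ],
)

```text
clock: 14.75
eef_pos: [524.6, -235.4, 27.4]
tcp_rot: [-1.57, -0.0, -1.617]
contact_force: [-4.4, 1.1, 10.9]
opening: -0.002
```

>>> servo_tool(
  motion=[
    [-1, 0, 0, 0, 0, 0, 0],
    [-1, 0, 0, 0, 0, 0, 0],
    [-1, 0, -0.03, 0, 0, 0, 0],
    [-1, 0, -0.07, 0, 0, 0, 0],
    [-1, 0, -0.12, 0, 0, 0, 0],
    [-1, 0, -0.16, 0, 0, 0, 0],
    [-1, 0, -0.2, 0, 0, 0, 0],
    [-1, 0, -0.2, 0, 0, 0, 0],
    [-1, 0, -0.2, 0, 0, 0, 0],
  ],
)

```text
clock: 15.88
eef_pos: [524.1, -235.1, 226.0]
tcp_rot: [-1.571, 0.0, -1.617]
contact_force: [0.7, 0.4, -0.8]
opening: 0.002
```

Run:
```python
from h import *
s=r.sense();print(s['clock'],s['eef_pos'],s['contact_force'])
b=r.grab_frame("side")[:,:,::-1]; cv2.imwrite("pics/end.png",cv2.resize(b[170:420,260:490],None,fx=2.4,fy=2.4,interpolation=cv2.INTER_CUBIC))
```

```text
15.875 [ 524.0700294  -235.05730029  225.98130088] [ 0.69678588  0.37990059 -0.75415138]
```

View pics/end.png

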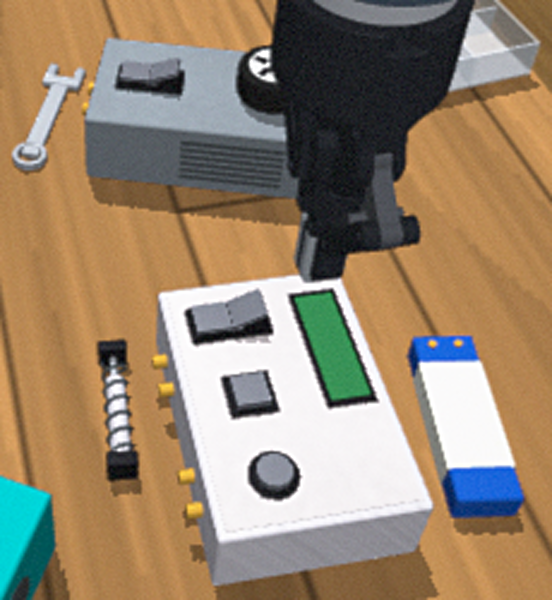

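The final view shows both rockers with the rear end raised (supply at (165,68), charger at (255,300)), so both are on. The keys at (250,392) and (273,473) are up, everything is in place, and the arm is clear. Handing in.

```bash
python3 -c "
from rig import r
print(r.sign_off())"
```

```text
the job is handed in; nothing more can be done
None
```

I pressed the controls in the required order with closed fingers and handed the job in at about 16 s; sign-off gives no verdict.

- **Supply rocker:** pressed down to its stop at about 12 N.
- **Charger rocker:** pressed down to its stop at about 12 N.
- **Round key:** pressed to full travel at about 11 N, held about 2 s, then released.

The last picture shows both rockers on and both keys up. The charger, shock absorber, battery, wheel and wrench look unmoved by eye (the wheel is partly hidden by the arm). The arm is clear, with the force reading near zero (about 1 N).

**TCP height disagreed:** the reported TCP height was about 38.6 mm below the real fingertip. I noticed it in the side picture and its shadow, and contact confirmed it. I therefore made all the presses by guarded contact. The later contact heights matched that offset to within about 1 mm.

I viewed 11 pictures, one over the budget of 10.

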